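Release the laser channel key that was left latched in

TASK

The laser source must not be switched on while a channel key is still in. With a fingertip, tap its four keys lightly one after the other, from left to right as seen from the robot, to feel which one is latched down; then press that key right down and let it go, so that it springs out level with the others. Tap so lightly that no other key is pushed in, pick nothing up, and leave the things lying about where they are.

Things in the scene. Friction and masses are not known exactly. Their poses are not given: they have to be found in the camera images.
- console: four-channel laser source: blue desktop console, 200 mm deep (x), 302 mm wide (y), fixed to the bench, no lamps lit. Origin: centre of its underside; x points away from its key side, y left seen from there. Front half: flat key deck 58 mm high. Rear half (local x +15 to +100 mm): 88 mm high; fibre ports jut forward to x = +1 mm, 71 mm high. Key switch, 7 mm high, on the deck at y = -118 mm.
- key_row (a point): middle of the key row on the deck (console local x -55, y 0, z 58 mm), axes as the console. Four identical keys in a row along y, 40 mm apart, 18 mm gaps. Exactly one starts latched in, 4 mm lower than the rest; which one varies. The keys are push-push and independent: a key that is out latches in when pressed to the stop and let go; a latched one then springs out by itself.
- key1: channel key 1, leftmost as seen from the robot (console local y +60 mm): ivory plastic cap, top 30 mm (console x) by 22 mm (y). Origin: centre of its TOP FACE, z up; moves only up and down. Top face above the bench: out 70 mm, latched 66 mm, at the stop 62.4 mm.
- key2: channel key 2, second from the left (console local y +20 mm); same cap, origin and heights as key1. Feel of a key that is out: gives way at about 2 N, then 1 mm for each further 0.3 N; let go less than 5.5 mm down it springs back out, deeper it latches. At the stop, 7.6 mm down, the spring pushes back with 4.3 N.
- key3: channel key 3, third from the left (console local y -20 mm); same cap, origin and heights as key1. Feel of the latched key: gives way at about 3.2 N. Press it to its stop, 3.6 mm further down (spring 4.3 N there; 6 to 10 N is sure), and lift off: it comes out. Pressed less than about 2.5 mm it may stay latched.
- key4: channel key 4, rightmost as seen from the robot (console local y -60 mm); same cap, origin and heights as key1.
- transceiver: pluggable metal transceiver, 64 x 14 x 10 mm, lying loose on the console's rear top; origin: centre of its underside. Bystander
- coupler: steel fibre coupler, a 26 mm high, 11 mm thick pin with an 18 mm flange, standing loose on the left end of the key deck, about 50 to 60 mm to the left of the first key; origin: centre of its underside. Bystander
- cleaner: white connector cleaner, 22 x 180 x 18 mm, lying loose on the bench along the console's front edge; origin: centre of the underside of its 150 mm long white body. Bystander
- meter: handheld power meter in a black rubber shell, 175 x 85 x 36 mm, lying on the bench to the right; origin: centre of its underside. Bystander
- mug: white mug, 82 mm across, 95 mm high, on the bench to the left; origin: centre of its underside. Bystander

How it is judged:
By the outcome, as a careful person would: the job done as asked, in the order asked, and still so for the second after the job is handed in, with the robot touching nothing.
It also fails if it takes over 38 s, if anything falls off the work surface, if the arm or the gripper's body presses on something with over 40 N, if the wrist force passes 120 N, or if a joint passes its speed limit or range.

ROBOT

A 7-joint arm with a two-finger parallel gripper is mounted at the origin on the work surface. World frame = base frame: x ahead of the robot, y to its left, z up, the work surface at z = 0. Lengths are in m, angles in rad, forces in N, time in s.
With the tool pointing down it reaches from about 0.425 to 1.025 m from the base axis. Payload 9.4 kg.
Tool frame: the origin (TCP) lies at the very end of the fingers, on their centre line; the grasp point (between the pads) lies env.grip_depth behind it (env.grip_depth is the distance from the TCP to the grasp point, in m); z points along the fingers, y is the line along which they close (so a half turn about z gives the same grasp; the last joint's range is limited). The gripper opens to 93 mm and grips with 3 to 60 N. Pads are 15 mm wide; open, the fingers measure 128 mm over their backs; the gripper's body (75 mm by 188 mm) begins 65 mm behind the grasp point.
Start: joints at [-1.262, 0.599, -0.003, 1.599, 0.002, 0.943, -0.08], TCP at [0.273, 0.672, 0.219] pointing down, gripper open.
Joint ranges: [-2.57, 2.57], [-0.35, 1.97], [-1.29, 1.29], [0.11, 2.56], [-1.05, 4.19], [0.11, 1.86], [-2.63, 2.63]. Speed limits (rad/s): [2.22, 2.22, 3.01, 3.01, 3.14, 3.14, 3.14].

INTERFACE

Orientations are given as a unit quaternion [w, x, y, z].
In Python, from bench import env gives the robot as it stands.
- The arm moves only by the shell command python3 -m jog 'ROWS' [FORCE]. ROWS is JSON, a list of rows, each a list of 7 numbers: the shift along the tool's x, y, z normalised to -1 to 1, where 1 is 150 mm, then the turn, a rotation vector about the tool's x, y, z normalised to -1 to 1, where 1 is 30 degrees, then the opening, from 0 (shut) to 1 (fully open). A call has 1 to 12 rows; each row is the pose to reach, as a shift and turn from the pose commanded when the call began, along the tool's axes at that moment; what a row does not reach only later rows make up. A row lasts 1/8 s, in which the tool goes at most 62.5 mm and 10.7 degrees, less where a joint would pass 70% of its speed; a pose out of reach is approached as far as the arm can. A call with a number of a shift or a turn outside -1 to 1 is refused whole. A call with a gripper value outside its range is refused whole. The fingers move at their own pace and stop on an object; FORCE is the grip in N (left out, the last holds). Time passes only in rows, so rows that repeat a pose let the fingers close. It gives the time, the measured TCP pose, the force, the opening and the grip force at its end, in the units of the state.
- env.sense(): the state, without advancing time (a new reading comes with each control period).
- env.camera(name): name is "scene" or "side" or "wrist"; returns (picture, depth): 480x640x3 uint8, red, green, blue; 480x640 float32, m along the optical axis (not along the pixel's ray), 0 where there is no reading.
- env.get_calibration(name): a dict with "K" (3x3 intrinsics, pixels), "k1" (the pictures are not rectified: a ray, as slopes to the right and down, at radius r is drawn at 1 + k1 r^2 times it, then the intrinsics apply), "world_from_camera" (4x4, takes a point from camera to world coordinates). Camera axes: x right, y down, z forward; pixel columns grow to the right and rows downward; lengths in m; the calibration is good to about 2 mm. A picture is of the moment at which its call begins: read the wrist's pose just before it. get_calibration takes no time and is no camera call; for the wrist camera it gives the pose at the moment of the call.
- env.job_done(): hands the job in; it is judged then, once.
The state is a dict: "time_s": time; "q": joint angles; "dq": joint speeds; "joint_torque": joint torques, N m; "tcp_pos": TCP position; "ee_rot": TCP orientation; "ft_force": force on the tool from outside, world axes, zero at the start; "wrist_torque": the same for the moment, N m; "opening": finger opening in m; "finger_force": force on a finger pad.
Only numpy, scipy, OpenCV 4.12 (cv2) and the standard library are available. Lean on these libraries where they do the work, as an engineer would, in place of code of your own. Each camera call takes 0.05 s, during which the arm holds its last target. There are 200 camera calls.

## Working session

There is one attempt and no reset: what is moved stays moved. The work goes in short steps, Python scripts to look and compute and a shell command to move; the robot and the scene stay as the last step left them, time stands still between calls to the robot, and variables do not carry over. Pictures are saved under pics/ and viewed, at most 10 in all, crops included, and the job is handed in when it is done.

```bash
mkdir -p pics; ls; cat > h.py <<'E'
import numpy as np, cv2
from bench import env
def shot(name,fn):
    c=env.get_calibration(name); im,d=env.camera(name)
    cv2.imwrite('pics/'+fn+'.png',im[:,:,::-1]); np.savez('pics/'+fn,im=im,d=d,K=c['K'],k1=c['k1'],T=c['world_from_camera'])
    return im,d
def load(fn): return np.load('pics/'+fn+'.npz')
def rays(f,uv):
    uv=np.atleast_2d(np.array(uv,float)); K=f['K']
    n=cv2.undistortPoints(uv[:,None],K,np.array([float(f['k1']),0,0,0,0]))[:,0]
    return np.c_[n,np.ones(len(n))]
def onplane(f,uv,z):
    T=f['T']; d=rays(f,uv)@T[:3,:3].T; o=T[:3,3]
    return o+d*((z-o[2])/d[:,2])[:,None]
def bydepth(f,uv):
    r=rays(f,uv); z=np.array([f['d'][int(round(v)),int(round(u))] for u,v in np.atleast_2d(uv)])
    return r*z[:,None]@f['T'][:3,:3].T+f['T'][:3,3]
E
python3 - <<'E'
from h import *
for n in('scene','side'): shot(n,n+'0')
s=env.sense(); print(s['time_s'],s['tcp_pos'],s['ee_rot'],s['ft_force'],s['opening'],env.grip_depth)
E
```

```text
pics
0.1 [0.27267038 0.67130333 0.21784081] [-7.32283654e-05  1.91691071e-01  9.81455069e-01 -6.89137748e-04] [-0.3227367  -0.38981488  0.09264142] 0.09314658428589606 0.0188
```

View pics/scene0.png

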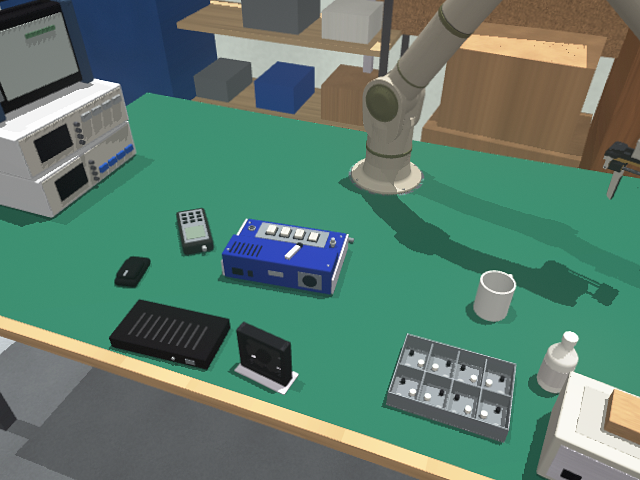

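View pics/side0.png

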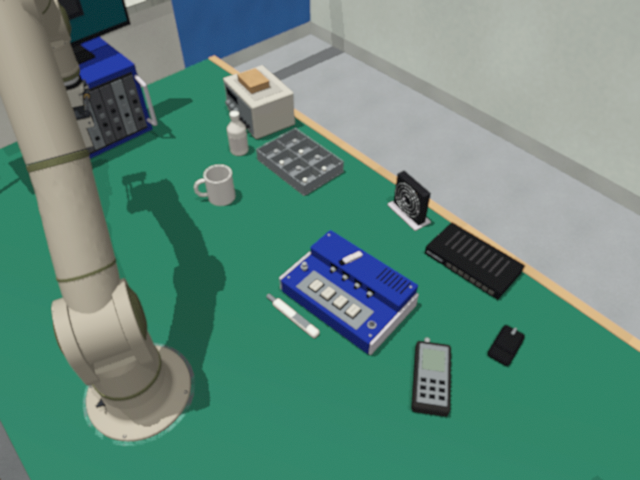

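The scene view shows the blue console with four ivory keys at about (271,230) to (313,238). In the side view they are at (316,286), (328,294), (341,302) and (353,311). The cleaner is in front of the console, the meter to its right and the mug to the left.

```bash
python3 - <<'E'
from h import *
for fn,box in(('side0',(295,270,375,330)),('scene0',(255,222,328,246))):
    f=load(fn); x0,y0,x1,y1=box
    im=f['im'][y0:y1,x0:x1]; hsv=cv2.cvtColor(im,cv2.COLOR_RGB2HSV)
    for thr in(195,210,225):
        m=((hsv[...,2]>thr)&(hsv[...,1]<60)).astype(np.uint8)
        n,l,st,c=cv2.connectedComponentsWithStats(m)
        print(fn,thr)
        for i in range(1,n):
            if st[i,4]>15:
                uv=c[i]+[x0,y0]; print(uv.round(1),st[i,4],onplane(f,uv,.07)[0].round(4),bydepth(f,uv)[0].round(4))
f=load('side0');s=f['im'][260:350,275:425];cv2.imwrite('pics/c1.png',cv2.resize(s,(800,480),interpolation=cv2.INTER_CUBIC)[:,:,::-1])
E
```

```text
side0 195
[315.4 284.4] 68 [ 0.4786 -0.0809  0.07  ] [ 0.4803 -0.079   0.0666]
[327.6 291.7] 73 [ 0.486  -0.1184  0.07  ] [ 0.4852 -0.1192  0.0716]
[339.8 300.4] 77 [ 0.4905 -0.1582  0.07  ] [ 0.4902 -0.1585  0.0706]
[352.7 309.2] 81 [ 0.4957 -0.1983  0.07  ] [ 0.4969 -0.1972  0.0676]
[310.2 327.5] 42 [ 0.3844 -0.1682  0.07  ] [ 0.4054 -0.143   0.0188]
side0 210
[315.5 284.5] 52 [ 0.4786 -0.0812  0.07  ] [ 0.4816 -0.0778  0.064 ]
[327.4 291.9] 53 [ 0.4853 -0.1185  0.07  ] [ 0.4848 -0.1191  0.071 ]
[339.8 300.4] 56 [ 0.4903 -0.1581  0.07  ] [ 0.49   -0.1584  0.0706]
[352.7 309.4] 56 [ 0.4954 -0.1986  0.07  ] [ 0.4967 -0.1974  0.0674]
[310.4 327.6] 34 [ 0.3847 -0.1688  0.07  ] [ 0.4047 -0.1448  0.0214]
side0 225
[310.4 327.7] 27 [ 0.3843 -0.1691  0.07  ] [ 0.4044 -0.145   0.0211]
scene0 195
[270.9 227.7] 64 [ 0.4971 -0.2005  0.07  ] [ 0.4999 -0.1991  0.0724]
[285.  230.1] 55 [ 0.4928 -0.1598  0.07  ] [ 0.4892 -0.1615  0.0669]
[299.1 232.2] 55 [ 0.4877 -0.1199  0.07  ] [ 0.4871 -0.1201  0.0695]
[313.2 235.5] 55 [ 0.4874 -0.0784  0.07  ] [ 0.4805 -0.0811  0.0642]
scene0 210
[271.3 227.9] 51 [ 0.4975 -0.1992  0.07  ] [ 0.4998 -0.1979  0.072 ]
[285.1 230.1] 50 [ 0.4928 -0.1595  0.07  ] [ 0.4892 -0.1612  0.0669]
[298.9 232.2] 51 [ 0.4878 -0.1203  0.07  ] [ 0.4873 -0.1205  0.0695]
[313.2 235.6] 51 [ 0.4878 -0.0782  0.07  ] [ 0.482  -0.0804  0.0651]
scene0 225
[271.3 227.9] 48 [ 0.4972 -0.1993  0.07  ] [ 0.4997 -0.198   0.0722]
[285.1 230. ] 48 [ 0.4926 -0.1596  0.07  ] [ 0.4891 -0.1613  0.067 ]
[298.9 232.2] 49 [ 0.4877 -0.1203  0.07  ] [ 0.4872 -0.1206  0.0696]
[313.1 235.4] 49 [ 0.4873 -0.0785  0.07  ] [ 0.4805 -0.0812  0.0642]
```

View pics/c1.png

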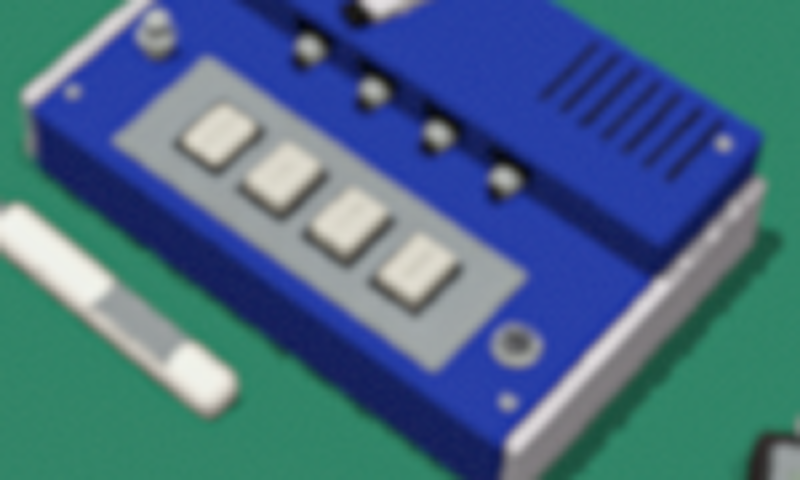

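Both views agree on the key row: key1 at about (0.482,-0.080) and key4 at about (0.496,-0.199), with the console yawed about 6.8°. The crop shows the four keys clearly, but the height differences are too small to judge by eye. I'll move above the keys with the fingers shut and turn the tool's y axis along console x.

```bash
python3 -m jog '[[-0.79,-1,0,0,0,0,0],[-0.79,-1,0,0,0,0,0],[-0.79,-1,0,0,0,0,0],[-0.79,-1,0,0,0,0,0]]' 20
python3 -m jog '[[-0.79,-1,0,0,0,0,0],[-0.79,-1,0,0,0,0,0],[-0.79,-1,0,0,0,0,0],[-0.79,-1,0,0,0,0,0]]'
python3 -m jog '[[-0.79,-1,0,0,0,0,0],[-0.79,-1,0,0,0,0,0],[-0.79,-1,0,0,0,0,0],[-0.79,-1,0,0,0,0,0]]'
python3 -m jog '[[-0.79,-1,0,0,0,1,0],[-0.79,-1,0,0,0,1,0],[-0.79,-1,0,0,0,1,0],[-0.79,-1,0,0,0,1,0]]'
python3 -m jog '[[0,0,0,0,0,1,0],[0,0,0,0,0,1,0],[0,0,0,0,0,1,0],[0,0,0,0,0,1,0]]'
python3 - <<'E'
from h import *
s=env.sense(); print(s['q'],s['ft_force'])
shot('wrist','w1')
E
```

```text
time_s: 0.6
tcp_pos: [0.3282, 0.4832, 0.2188]
ee_rot: [0.0, 0.194, 0.981, -0.001]
ft_force: [-0.1, 1.3, 0.2]
opening: 0.0576
finger_force: 0.0
time_s: 1.1
tcp_pos: [0.3806, 0.3009, 0.2187]
ee_rot: [0.0, 0.194, 0.981, -0.001]
ft_force: [0.2, 1.3, -0.0]
opening: 0.0176
finger_force: 0.0
time_s: 1.6
tcp_pos: [0.4341, 0.1183, 0.2187]
ee_rot: [0.0, 0.194, 0.981, -0.0]
ft_force: [0.7, 1.4, 0.8]
opening: 0.0001
finger_force: 0.0
time_s: 2.1
tcp_pos: [0.4881, -0.0645, 0.2186]
ee_rot: [0.001, 0.441, 0.897, -0.0]
ft_force: [0.3, 0.4, 0.0]
opening: 0.0002
finger_force: 0.0
time_s: 2.6
tcp_pos: [0.4868, -0.0598, 0.2184]
ee_rot: [-0.0, 0.655, 0.756, 0.0]
ft_force: [0.2, -0.1, 0.2]
opening: 0.0004
finger_force: 0.0
[-0.27183575  0.33504085  0.36732681  2.14188466 -0.18615784  0.69437763
  0.36379696] [ 0.1833664  -0.08284766  0.15910502]
```

View pics/w1.png

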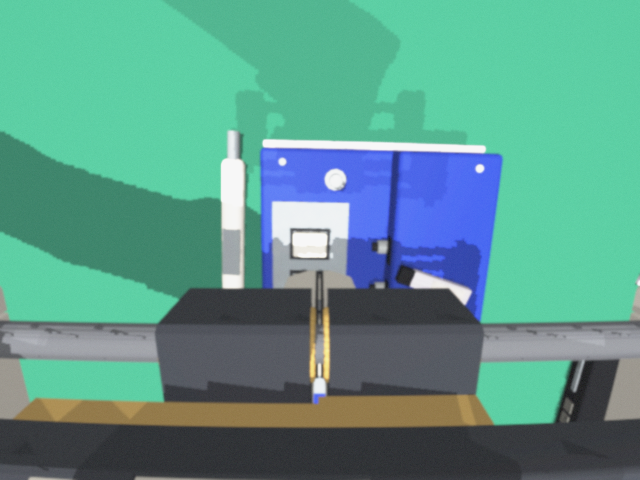

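The wrist view shows key 1 at about (310,243), with its cap inside a dark gap. The coupler is at (336,180), and the shut fingers are at the bottom centre. Next I'll measure key 1 and the console yaw.

```bash
python3 - <<'E'
from h import *
f=load('w1'); im=f['im'][230:262,288:334]; hsv=cv2.cvtColor(im,cv2.COLOR_RGB2HSV)
m=((hsv[...,2]>200)&(hsv[...,1]<60)).astype(np.uint8)
n,l,st,c=cv2.connectedComponentsWithStats(m); 
for i in range(1,n):
    if st[i,4]>50:
        x,y,w,h,a=st[i]; uv=c[i]+[288,230]; print(st[i],uv)
        for z in(.066,.07): print(z,onplane(f,[uv,(288+x,uv[1]),(288+x+w,uv[1]),(uv[0],230+y),(uv[0],230+y+h)],z).round(4).tolist())
        print(bydepth(f,uv))
# plate edges/yaw: blue front edge
hs=cv2.cvtColor(f['im'],cv2.COLOR_RGB2HSV); b=(hs[...,0]>110)&(hs[...,0]<130)&(hs[...,1]>150)
p=[(np.argmax(b[v,240:300])+240,v) for v in range(165,275,10)]; q=onplane(f,p,.058); print(p[0],p[-1],q[0],q[-1],np.polyfit(q[:,1],q[:,0],1))
d=bydepth(f,[(290+40,240),(345,230)]);print(d)
s=env.sense(); print(s['tcp_pos'])
E
```

```text
[42  0  4 15 52] [331.46153846 236.78846154]
0.066 [[0.4989, -0.0695, 0.066], [0.4976, -0.0697, 0.066], [0.5011, -0.0692, 0.066], [0.498, -0.0634, 0.066], [0.5001, -0.077, 0.066]]
0.07 [[0.4986, -0.0685, 0.07], [0.4974, -0.0687, 0.07], [0.5008, -0.0682, 0.07], [0.4977, -0.0625, 0.07], [0.4998, -0.0759, 0.07]]
[[ 0.49942291 -0.0712635   0.05863569]]
[  5   2  34  26 823] [309.48238153 244.51032807]
0.066 [[0.4806, -0.0793, 0.066], [0.4661, -0.0814, 0.066], [0.496, -0.0771, 0.066], [0.479, -0.068, 0.066], [0.4823, -0.0917, 0.066]]
0.07 [[0.4806, -0.0782, 0.07], [0.4662, -0.0803, 0.07], [0.4958, -0.076, 0.07], [0.479, -0.067, 0.07], [0.4822, -0.0905, 0.07]]
[[ 0.48059198 -0.07919795  0.06638772]]
(np.int64(261), 165) (np.int64(263), 265) [ 0.42916008 -0.01657174  0.058     ] [ 0.44066957 -0.10713073  0.058     ] [-0.12344342  0.42730521]
[[ 0.49853415 -0.07432604  0.05903559]
 [ 0.51058256 -0.06329033  0.05856932]]
[ 0.48670631 -0.06024368  0.21842992]
```

Key 1 is at (0.4806,-0.0793) and its depth reading (66.4 mm) suggests it is the latched one. Tapping will decide. Console yaw is 7°. I'll go to 10 mm above it.

```bash
python3 -m jog '[[-0.12,-0.058,0,0,0,0.04,0],[-0.12,-0.058,0.4,0,0,0.04,0],[-0.12,-0.058,0.7,0,0,0.04,0],[-0.12,-0.058,0.92,0,0,0.04,0],[-0.12,-0.058,0.92,0,0,0.04,0],[-0.12,-0.058,0.92,0,0,0.04,0],[-0.12,-0.058,0.92,0,0,0.04,0]]'
python3 -c "
from h import *
s=env.sense();print(s['tcp_pos'],s['ee_rot'],s['ft_force'])"
```

```text
time_s: 3.52
tcp_pos: [0.4808, -0.0819, 0.082]
ee_rot: [0.001, 0.665, 0.747, 0.001]
ft_force: [-0.4, -0.5, -0.5]
opening: 0.0005
finger_force: 0.0
[ 0.48081463 -0.08185622  0.08203539] [0.00093237 0.66455928 0.74723459 0.00075138] [-0.43537787 -0.54787823 -0.51242215]
```

```bash
python3 -m jog '[[0.017,0,0.06,0,0,0,0],[0.017,0,0.06,0,0,0,0],[0.017,0,0.06,0,0,0,0]]' | sed -n '1,4p'
python3 -m jog '[[0,0,0.013,0,0,0,0],[0,0,0.013,0,0,0,0]]'| sed -n '1,4p'
python3 -m jog '[[0,0,0.007,0,0,0,0],[0,0,0.007,0,0,0,0]]'| sed -n '1,4p'
python3 -m jog '[[0,0,0.007,0,0,0,0],[0,0,0.007,0,0,0,0]]'| sed -n '1,4p'
```

```text
time_s: 3.9
tcp_pos: [0.4798, -0.0789, 0.0717]
ee_rot: [-0.0, 0.664, 0.747, 0.0]
ft_force: [1.0, 0.5, -0.2]
time_s: 4.15
tcp_pos: [0.4797, -0.0791, 0.0696]
ee_rot: [-0.0, 0.665, 0.747, -0.0]
ft_force: [0.4, -0.3, -0.2]
time_s: 4.4
tcp_pos: [0.4797, -0.079, 0.0686]
ee_rot: [-0.0, 0.665, 0.747, -0.0]
ft_force: [0.5, 0.4, -0.3]
time_s: 4.65
tcp_pos: [0.4797, -0.079, 0.0675]
ee_rot: [-0.0, 0.665, 0.747, -0.0]
ft_force: [0.9, -0.6, -0.2]
```

```bash

python3 -m jog '[[0,0,0.007,0,0,0,0],[0,0,0.007,0,0,0,0]]'| sed -n '1,4p'
python3 -m jog '[[0,0,0.004,0,0,0,0],[0,0,0.004,0,0,0,0]]'| sed -n '1,4p'
python3 -m jog '[[0,0,0.004,0,0,0,0],[0,0,0.004,0,0,0,0]]'| sed -n '2,4p'
```

```text
time_s: 4.9
tcp_pos: [0.4798, -0.0791, 0.0665]
ee_rot: [0.0, 0.665, 0.747, 0.0]
ft_force: [-0.7, 1.0, 0.2]
time_s: 5.15
tcp_pos: [0.4798, -0.0791, 0.066]
ee_rot: [0.0, 0.665, 0.747, 0.0]
ft_force: [0.6, 0.2, 3.0]
tcp_pos: [0.4798, -0.079, 0.0653]
ee_rot: [0.0, 0.665, 0.747, 0.0]
ft_force: [-0.4, 0.7, 3.5]
```

Key 1 contacts only at 66.0 mm, at about 3 N, so it feels latched. I'll go on to key 2.

```bash

python3 -m jog '[[0,0,-0.085,0,0,0,0],[0,0,-0.085,0,0,0,0],[-0.267,0.002,-0.085,0,0,0,0],[-0.267,0.002,-0.085,0,0,0,0],[-0.267,0.002,-0.085,0,0,0,0],[-0.267,0.002,-0.04,0,0,0,0],[-0.267,0.002,-0.04,0,0,0,0],[-0.267,0.002,-0.04,0,0,0,0]]'| sed -n '1,4p'
python3 -m jog '[[0,0,0.006,0,0,0,0],[0,0,0.006,0,0,0,0]]'| sed -n '2,4p'
python3 -m jog '[[0,0,0.004,0,0,0,0],[0,0,0.004,0,0,0,0]]'| sed -n '2,4p'
python3 -m jog '[[0,0,0.003,0,0,0,0],[0,0,0.003,0,0,0,0]]'| sed -n '1,4p'
```

```text
time_s: 6.4
tcp_pos: [0.4847, -0.1184, 0.0712]
ee_rot: [-0.0, 0.664, 0.747, -0.0]
ft_force: [-0.5, -0.6, -0.3]
tcp_pos: [0.4848, -0.1187, 0.0705]
ee_rot: [0.0, 0.665, 0.747, 0.0]
ft_force: [-0.1, 0.4, 0.3]
tcp_pos: [0.4848, -0.1188, 0.0699]
ee_rot: [0.0, 0.665, 0.747, 0.0]
ft_force: [0.2, 0.1, 2.8]
time_s: 7.15
tcp_pos: [0.4848, -0.1187, 0.0694]
ee_rot: [0.0, 0.665, 0.747, 0.0]
ft_force: [-0.5, 1.3, 1.6]
```

Key 2 contacts at about 69.9 mm, so it is out. Key 3 is next.

```bash

python3 -m jog '[[0,0,-0.057,0,0,0,0],[0,0,-0.057,0,0,0,0],[-0.267,0.002,-0.057,0,0,0,0],[-0.267,0.002,-0.057,0,0,0,0],[-0.267,0.002,-0.057,0,0,0,0],[-0.267,0.002,-0.012,0,0,0,0],[-0.267,0.002,-0.012,0,0,0,0],[-0.267,0.002,-0.012,0,0,0,0]]'| sed -n '1,4p'
python3 -m jog '[[0,0,0.006,0,0,0,0],[0,0,0.006,0,0,0,0]]'| sed -n '2,4p'
python3 -m jog '[[0,0,0.004,0,0,0,0],[0,0,0.004,0,0,0,0]]'| sed -n '2,4p'
python3 -m jog '[[0,0,0.003,0,0,0,0],[0,0,0.003,0,0,0,0]]'| sed -n '1,4p'
```

```text
time_s: 8.15
tcp_pos: [0.4896, -0.1581, 0.071]
ee_rot: [-0.0, 0.664, 0.747, -0.0]
ft_force: [0.3, 0.2, 0.1]
tcp_pos: [0.4897, -0.1584, 0.0704]
ee_rot: [-0.0, 0.665, 0.747, 0.0]
ft_force: [-0.0, 0.1, 2.1]
tcp_pos: [0.4897, -0.1584, 0.0697]
ee_rot: [-0.0, 0.665, 0.747, 0.0]
ft_force: [0.3, 1.4, 2.2]
time_s: 8.9
tcp_pos: [0.4897, -0.1584, 0.0692]
ee_rot: [-0.0, 0.665, 0.747, 0.0]
ft_force: [-0.0, 2.2, 2.1]
```

Key 3 is out, with contact at about 70.4 mm. Key 4 is next.

```bash

python3 -m jog '[[0,0,-0.057,0,0,0,0],[0,0,-0.057,0,0,0,0],[-0.267,0.002,-0.057,0,0,0,0],[-0.267,0.002,-0.057,0,0,0,0],[-0.267,0.002,-0.057,0,0,0,0],[-0.267,0.002,-0.011,0,0,0,0],[-0.267,0.002,-0.011,0,0,0,0],[-0.267,0.002,-0.011,0,0,0,0]]'| sed -n '1,4p'
python3 -m jog '[[0,0,0.006,0,0,0,0],[0,0,0.006,0,0,0,0]]'| sed -n '2,4p'
python3 -m jog '[[0,0,0.004,0,0,0,0],[0,0,0.004,0,0,0,0]]'| sed -n '2,4p'
python3 -m jog '[[0,0,0.003,0,0,0,0],[0,0,0.003,0,0,0,0]]'| sed -n '1,4p'
```

```text
time_s: 9.9
tcp_pos: [0.4946, -0.1978, 0.0707]
ee_rot: [-0.0, 0.664, 0.747, -0.0]
ft_force: [-0.0, -0.6, -0.2]
tcp_pos: [0.4946, -0.198, 0.0701]
ee_rot: [-0.0, 0.664, 0.747, 0.0]
ft_force: [-0.6, 1.8, 2.0]
tcp_pos: [0.4946, -0.198, 0.0694]
ee_rot: [-0.0, 0.665, 0.747, 0.0]
ft_force: [-0.2, 1.7, 1.9]
time_s: 10.65
tcp_pos: [0.4947, -0.1981, 0.0689]
ee_rot: [-0.0, 0.665, 0.747, 0.0]
ft_force: [-0.3, 1.8, 2.7]
```

Key 4 is out too, so key 1 is the latched one. I'll return above key 1 and press it in steps.

```bash

python3 -m jog '[[0,0,-0.067,0,0,0,0],[0,0,-0.067,0,0,0,0],[0.4,-0.003,-0.067,0,0,0,0],[0.8,-0.006,-0.067,0,0,0,0],[0.8,-0.006,-0.067,0,0,0,0],[0.8,-0.006,-0.067,0,0,0,0],[0.8,-0.006,0.006,0,0,0,0],[0.8,-0.006,0.006,0,0,0,0],[0.8,-0.006,0.006,0,0,0,0]]'| sed -n '1,4p'
python3 -m jog '[[0,0,0.013,0,0,0,0],[0,0,0.025,0,0,0,0],[0,0,0.031,0,0,0,0],[0,0,0.031,0,0,0,0]]'| sed -n '1,4p'
```

```text
time_s: 11.78
tcp_pos: [0.4796, -0.0801, 0.0677]
ee_rot: [-0.0, 0.665, 0.747, -0.0]
ft_force: [-0.1, 0.8, -1.1]
time_s: 12.28
tcp_pos: [0.4799, -0.0796, 0.0635]
ee_rot: [0.0, 0.665, 0.747, -0.0]
ft_force: [-0.0, -3.0, 4.1]
```

```bash

python3 -m jog '[[0,0,0.006,0,0,0,0],[0,0,0.006,0,0,0,0]]'| sed -n '1,4p'
python3 -m jog '[[0,0,0.003,0,0,0,0],[0,0,0.003,0,0,0,0]]'| sed -n '1,4p'
```

```text
time_s: 12.52
tcp_pos: [0.4799, -0.0795, 0.0627]
ee_rot: [0.0, 0.665, 0.747, 0.0]
ft_force: [-0.9, -4.0, 7.7]
time_s: 12.78
tcp_pos: [0.4799, -0.0795, 0.0626]
ee_rot: [0.0, 0.665, 0.747, 0.0]
ft_force: [-2.4, -2.8, 14.4]
```

It hit the stop: 62.6 mm and 14 N. I'll lift straight off and check.

```bash

python3 -m jog '[[0,0,-0.02,0,0,0,0],[0,0,-0.08,0,0,0,0],[0,0,-0.3,0,0,0,0],[0,0,-0.7,0,0,0,0],[0,0,-1,0,0,0,0],[0,0,-1,0,0,0,0],[0,0,-1,0,0,0,0]]'| sed -n '1,4p'
python3 -m jog '[[0.4,0,0,0,0,0,0],[0.8,0,0,0,0,0,0],[0.8,0,0,0,0,0,0],[0.8,0,0,0,0,0,0]]'| sed -n '1,4p'
python3 - <<'E'
from h import *
for n,fn in(('wrist','w2'),('scene','scene1'),('side','side1')): shot(n,fn)
f=load('w2'); hsv=cv2.cvtColor(f['im'],cv2.COLOR_RGB2HSV)
# keys by depth: median height at known centres for each camera
P=np.array([[.4806+.0049*i,-.0793-.0397*i,.07] for i in range(4)])
for fn in('w2','scene1','side1','scene0','side0'):
    f=load(fn); T=np.linalg.inv(f['T']); c=P@T[:3,:3].T+T[:3,3]
    uv=cv2.projectPoints(c,np.zeros(3),np.zeros(3),f['K'],np.array([float(f['k1']),0,0,0,0]))[0][:,0]
    out=[]
    for u,v in uv:
        if not(4<u<636 and 4<v<476): out.append(None);continue
        g=[(u+a,v+b) for a in(-2,-1,0,1,2) for b in(-1,0,1)]
        out.append(round(float(np.median(bydepth(f,g)[:,2]))*1000,1))
    print(fn,uv.round().tolist(),out)
f=load('side1');s=f['im'][240:360,250:430];s0=load('side0')['im'][240:360,250:430]
cv2.imwrite('pics/c2.png',np.vstack([cv2.resize(x,(450,300),interpolation=cv2.INTER_CUBIC) for x in(s0,s)])[:,:,::-1])
E
```

```text
time_s: 13.65
tcp_pos: [0.4794, -0.0784, 0.2117]
ee_rot: [-0.0, 0.664, 0.748, 0.0]
ft_force: [-0.1, -0.3, 0.2]
time_s: 14.15
tcp_pos: [0.4652, 0.0397, 0.211]
ee_rot: [-0.0, 0.664, 0.747, -0.001]
ft_force: [-0.5, 0.1, 0.2]
w2 [[321.0, 353.0], [321.0, 389.0], [322.0, 424.0], [322.0, 455.0]] [312.2, 69.8, 325.8, 333.0]
scene1 [[314.0, 234.0], [300.0, 232.0], [286.0, 230.0], [272.0, 228.0]] [70.5, 68.7, 71.5, 72.2]
side1 [[316.0, 284.0], [328.0, 292.0], [340.0, 301.0], [353.0, 309.0]] [70.0, 71.6, 71.7, 70.1]
scene0 [[314.0, 234.0], [300.0, 232.0], [286.0, 230.0], [272.0, 228.0]] [64.9, 69.9, 70.0, 70.3]
side0 [[316.0, 284.0], [328.0, 292.0], [340.0, 301.0], [353.0, 309.0]] [66.5, 71.0, 72.0, 70.3]
```

View pics/w2.png

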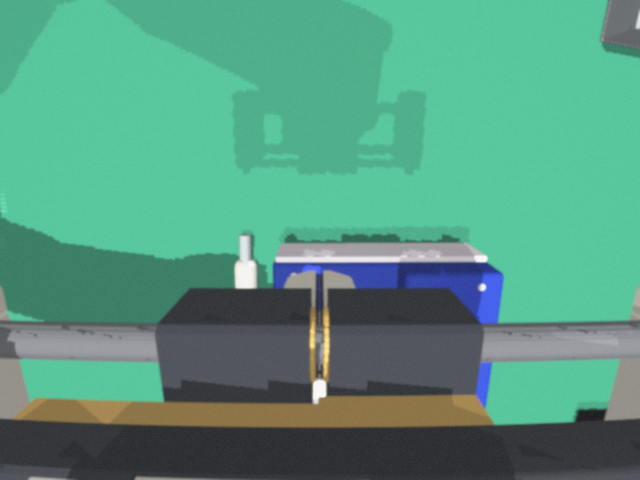

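View pics/c2.png

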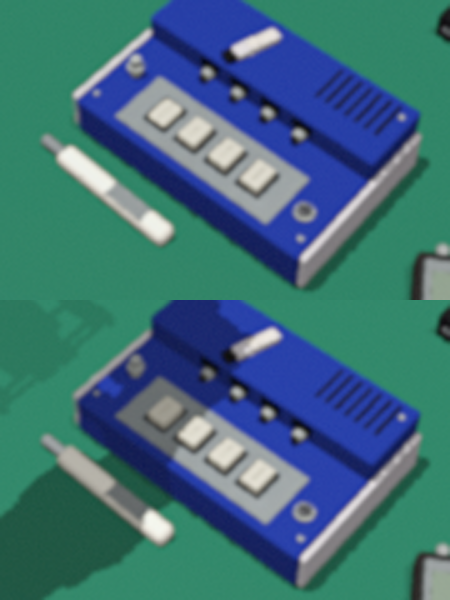

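The before/after crop shows the coupler at (135,65), the transceiver at (255,43) and the cleaner unmoved. Key 1 now reads about 70 mm in both fixed views (65 to 66.5 mm before), level with the others. The wrist view shows only the fingers, clear of everything.

```bash
python3 -c "
from bench import env
print(env.job_done())"
```

```text
the job is handed in; nothing more can be done
None
```

I tapped keys 1 to 4 in order and found key 1 latched; I pressed it to its stop (measured force there reached 14 N, above the 6 to 10 N suggested) and it sprang out to about 70 mm, level with the other three, nothing lying about was moved, and the job is handed in.

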